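Hang up the keg coupler and lift out the drip tray

ROBOT

A 6-joint arm with a two-finger parallel gripper is mounted at the origin on the work surface. World frame = base frame: x ahead of the robot, y to its left, z up, the work surface at z = 0. Lengths are in m, angles in rad, forces in N, time in s.
With the tool pointing down it reaches from about 0.375 to 0.975 m from the base axis. Payload 3.8 kg.
Tool frame: the origin (TCP) lies at the very end of the fingers, on their centre line; the grasp point (between the pads) lies 19 mm behind it (bot.pinch_z is the distance from the TCP to the grasp point, in m); x points along the fingers, y is the direction in which the jaws open and shut, and the axes are right-handed (so a half turn about x gives the same grasp; the last joint's range is limited). The gripper opens to 85 mm and grips with 20 to 120 N. Pads are 22 mm wide; open, the fingers measure 114 mm over their backs; the gripper's body (76 mm by 85 mm) begins 54 mm behind the grasp point. The pads swing forward as they close: fully open they stand 13 mm farther back than shut.
Start: joints at [1.145, 0.264, 1.604, -0, 1.274, -0.037], TCP at [0.256, 0.625, 0.231] pointing down, gripper open.
Joint ranges: [-2.63, 2.63], [-0.94, 2.18], [0.31, 2.57], [-1.31, 4.45], [0, 2.66], [-2.55, 2.55]. Speed limits (rad/s): [2.57, 2.57, 3.14, 3.14, 3.14, 3.14].

INTERFACE

Orientations are given as a rotation vector (axis times angle).
In Python, from workcell import monitor, imaging, finish_job, bot gives the robot as it stands.
- The arm moves only by the tool jog_arm, never from a script. Its argument "rows" is a list of rows, each a list of 7 numbers: the shift along the tool's x, y, z in m, then the turn, a rotation vector about the tool's x, y, z in rad, then the opening in per cent of the stroke, from 0 (shut) to 100 (fully open). A call has 1 to 20 rows; each row is the pose to reach, as a shift and turn from the pose measured when the call began, along the tool's axes at that moment; what a row does not reach only later rows make up. A row lasts 1/10 s, in which the tool goes at most 50 mm and 8.59 degrees, less where a joint would pass 70% of its speed; a pose out of reach is approached as far as the arm can. A call with a gripper value outside its range is refused whole. The fingers move at their own pace and stop on an object; "force" is the grip in N (left out, the last holds). Time passes only in rows, so rows that repeat a pose let the fingers close. It gives the time, the measured TCP pose, the force and the opening at its end, in the units of the state.
- monitor.read_state(): the state, without advancing time (a new reading comes with each control period).
- imaging.read_camera(name): name is "side" or "top" or "wrist"; returns the picture (400x640x3 uint8, blue, green, red); there is no depth.
- imaging.camera_params(name): a dict with "fx", "fy", "cx", "cy" (pixels), "k1" (the pictures are not rectified: a ray, as slopes to the right and down, at radius r is drawn at 1 + k1 r^2 times it, then the intrinsics apply), "T" (4x4, takes a point from camera to world coordinates); the wrist camera has in their place "T_tool_cam" (4x4, takes a point from camera to tool coordinates, whose origin is the TCP and whose axes are the tool frame's). Camera axes: x right, y down, z forward; pixel columns grow to the right and rows downward; lengths in m; the calibration is good to about 2 mm. A picture is of the moment at which its call begins: read the wrist's pose just before it. camera_params takes no time and is no camera call.
- finish_job(): hands the job in, once; it reports no verdict.
The state is a dict: "time": time; "q": joint angles; "joint_vel": joint speeds; "joint_torque": joint torques, N m; "tool_pos": TCP position; "tcp_rot": TCP orientation; "wrist_force": force on the tool from outside, world axes, zero at the start; "torque": the same for the moment, N m; "width": opening from 0.0 (shut) to 1.0 (fully open).
Only numpy, scipy, OpenCV 4.12 (cv2) and the standard library are available. Lean on these libraries where they do the work, as an engineer would, in place of code of your own. Each camera call takes 0.05 s, during which the arm holds its last target. There are 200 camera calls.

TASK

Clear the drip tray for inspection. Take the keg coupler off it and hook it over the bare stretch of the rail, about a hand's breadth (8 to 10 cm) from the rubber collar, then slide it along the rail right up against the collar and let it hang there. Then lift the tray by its handle out of its cradle, with the little jar still standing on it, and finish holding it steady and level in the gripper with its underside about 12 cm above the table; leave everything else where it is.

Things in the scene. Friction and masses are not known exactly. Their poses are not given: they have to be found in the camera images.
- coupler_grip (a point): Middle of the black grip tab on top of the keg coupler's hook, 206 mm above the coupler's foot. Tab 26 mm along x, 16 mm along y (pinch it along y), 42 mm tall, its top face 19 mm above this point. z is up; x points from the hook's shank to its free tip; y runs across the hook strap.
- coupler_hook (a point): Seat of the hook: inner apex of its roof-shaped crown, 25 mm straight below coupler_grip, same axes. Strap 20 mm wide (y), 4 mm thick. Shank 20 mm to -x; free tip 20 mm to +x, ending 35 mm below the seat; coupler's solid top 77 mm below the seat. The rail enters sideways from +x through the 42 mm mouth below the tip; then lower until the seat rests on the rail, about 7 mm above its centre line.
- coupler: Keg coupler: steel, round flange foot 72 mm across, 225 mm tall with its hook, about 0.55 kg, standing upright on one end of the tray. Origin at the centre of its underside, axes as coupler_grip. A black lever sticks out 95 mm to -x, 60 to 95 mm above the foot; a pipe stub 44 mm to +x, 46 mm above the foot. Hung up, its foot is about 36 mm above the table.
- rail_mid (a point): Middle of the fixed round steel rail, on its centre line, 210 mm above the table. Rail 12 mm thick, 300 mm long, along this frame's y, on a 16 mm post at each end with a 70 mm round foot. Its -x side faces the robot.
- rail: The rail with its posts; origin on the table below rail_mid, same axes.
- collar: Black rubber stop collar fixed on the rail, a disc 32 mm across and 12 mm long; origin at its centre on the rail's centre line, y along the rail. The longer bare stretch of rail is on its +y side. A coupler pushed against it has its hook seat 16 mm from this origin along y.
- tray_handle (a point): Middle of the black handle bar of the steel drip tray: the bar is 98 mm long along y, 14 mm wide along x (pinch it here along x), 16 mm high. Its middle is 70 mm above the tray's underside, over the tray's centre; end plates hold it at y = -47 and +47 mm. z is up.
- tray: Steel drip tray, 170 (x) by 320 (y) mm, walls 30 mm high, 4 mm floor, about 0.55 kg; origin at the centre of its underside, axes as tray_handle. The coupler stands on one end of it and the jar on the other. It is loose in the cradle.
- cradle: Fixed black cradle in which the tray sits: 190 by 340 mm, floor 10 mm thick, rim 22 mm high; origin on the table under its centre, long side along y.
- jar_center (a point): Centre of the small closed jar (48 mm across, 55 mm tall, about 80 g) that stands upright on the other end of the tray, 100 mm or so from the handle's middle, and stays there.
- jar: The same jar; origin at the centre of its underside.
- wrench: Wrench lying on the table in front of the rail; leave it.
- cleaner: White bottle, 190 mm tall; leave it.
- carton: Cardboard box 100 x 140 x 85 mm; leave it.
- bowl: Black bowl, 124 mm across; leave it.
- mug: White mug, 90 mm tall; leave it.
- valve: Small steel valve stem standing on the table, 65 mm tall; leave it.
- brush: Brush lying on the table near the robot; leave it.

How it is judged:
By the outcome, as a careful person would: the job done as asked, in the order asked, and still so for the second after the job is handed in, while the arm keeps its last pose, push and grip.
It also fails if it takes over 64 s, if anything falls off the work surface, if the arm or the gripper's body presses on something with over 40 N, if the wrist force passes 120 N, or if a joint passes its speed limit or range.

## Working session

There is one attempt and no reset: what is moved stays moved. The work goes in short steps, Python scripts to look and compute and a tool call to move; the robot and the scene stay as the last step left them, time stands still between calls to the robot, and variables do not carry over. Pictures are saved under pics/ and viewed, about 8 in all and at most 12, crops included, and the job is handed in when it is done.

Besides the shell and the picture viewer there is one more tool, called after "Call:" by a JSON object that holds its "method" and its "body", one argument or row to a line. jog_arm: Moves the arm, as the interface text tells. Its arguments: {"type":"object","properties":{"rows":{"type":"array","items":{"type":"array","items":{"type":"number"}}},"force":{"type":"number"}},"required":["rows"]}

```bash
ls; mkdir -p pics
python3 - <<'E'
from workcell import monitor, imaging, bot
import cv2,numpy as np
np.set_printoptions(precision=4,suppress=True)
print(monitor.read_state()); print(bot.pinch_z)
for n in("top","side","wrist"):
    print(n,imaging.camera_params(n))
for n in("top","side"):
    cv2.imwrite(f"pics/{n}0.png",imaging.read_camera(n))
E
```

```text
pics
{'time': 0.0, 'q': array([ 1.1451,  0.2648,  1.6054,  0.    ,  1.2737, -0.0369]), 'joint_vel': array([-0.0001,  0.001 ,  0.0012, -0.0018, -0.0003,  0.0011]), 'joint_torque': array([  0.0007, -51.5112, -36.7311,   0.0002,   0.013 ,  -0.    ]), 'tool_pos': array([0.2556, 0.6239, 0.23  ]), 'tcp_rot': array([ 0.3033,  1.5497, -0.3068]), 'wrist_force': array([-0.1652, -0.9039, -0.1623]), 'torque': array([-0.0132,  0.0052,  0.0433]), 'width': 1.002461222168297}
0.0187
top {'fx': 484.9722845274536, 'fy': 484.9722845274536, 'cx': 324.7390035320372, 'cy': 208.6564749658718, 'k1': -0.007487794933494223, 'T': array([[ 0.0197, -0.9885,  0.1501,  0.3115],
       [-0.9998, -0.0195,  0.0028,  0.0006],
       [ 0.0002, -0.1501, -0.9887,  1.4637],
       [ 0.    ,  0.    ,  0.    ,  1.    ]])}
side {'fx': 491.01274750248547, 'fy': 491.01274750248547, 'cx': 319.26299002718406, 'cy': 198.4199728376983, 'k1': -0.11416028608597056, 'T': array([[ 0.7951, -0.3205,  0.5148, -0.1944],
       [-0.6064, -0.4081,  0.6825, -0.9507],
       [-0.0086, -0.8548, -0.5188,  0.8614],
       [ 0.    ,  0.    ,  0.    ,  1.    ]])}
wrist {'fx': 354.13052757401033, 'fy': 354.13052757401033, 'cx': 319.019771337478, 'cy': 196.4071764307319, 'k1': 0.010386361222933143, 'T_tool_cam': array([[-0.0009, -0.273 ,  0.962 , -0.1432],
       [ 1.    , -0.0013,  0.0006,  0.0002],
       [ 0.0011,  0.962 ,  0.273 , -0.069 ],
       [ 0.    ,  0.    ,  0.    ,  1.    ]])}
```

View pics/top0.png

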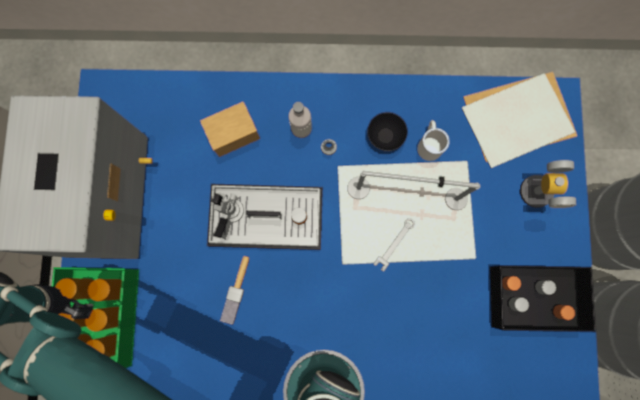

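View pics/side0.png

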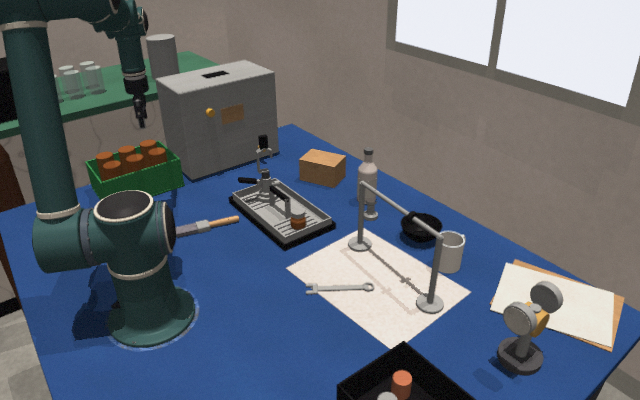

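```bash
cat > h.py <<'E'
import cv2,numpy as np
def crop(im,x0,x1,y0,y1,s,W,H):
    c=cv2.resize(im[y0:y1,x0:x1],None,fx=s,fy=s,interpolation=cv2.INTER_CUBIC)
    for x in range((x0+9)//10*10,x1,10):
        cv2.line(c,(int((x-x0+.5)*s),0),(int((x-x0+.5)*s),6),(0,255,255),1)
        if x%20==0: cv2.putText(c,str(x),(int((x-x0+.5)*s)-10,16),0,.35,(0,255,255),1)
    for y in range((y0+9)//10*10,y1,10):
        cv2.line(c,(0,int((y-y0+.5)*s)),(6,int((y-y0+.5)*s)),(0,255,255),1)
        cv2.putText(c,str(y),(8,int((y-y0+.5)*s)+4),0,.35,(0,255,255),1)
    o=np.zeros((H,W,3),np.uint8);h,w=min(H,c.shape[0]),min(W,c.shape[1]);o[:h,:w]=c[:h,:w];return o
E
python3 - <<'E'
from h import *
t=cv2.imread("pics/top0.png");s=cv2.imread("pics/side0.png")
cv2.imwrite("pics/c1.png",np.vstack([crop(t,200,340,175,255,4.2,650,336),crop(t,335,488,165,227,4.2,650,262)]))
cv2.imwrite("pics/c2.png",np.hstack([crop(s,225,340,125,250,3.4,391,510),crop(s,340,460,170,320,3.4,408,510)]))
E
```

```text
(no output)
```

View pics/c1.png

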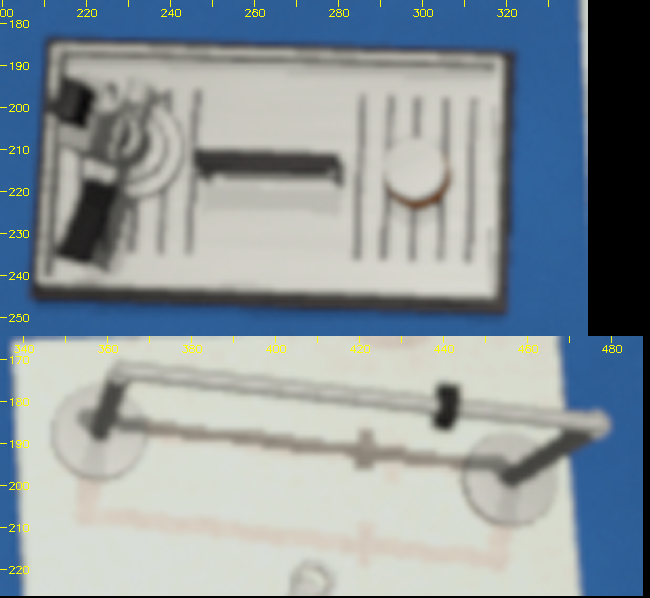

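View pics/c2.png

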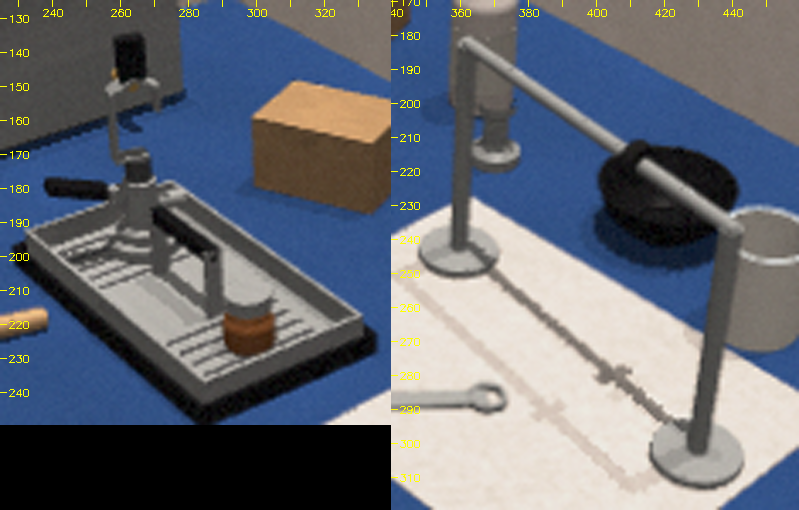

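```bash
cat >> h.py <<'E'
from workcell import monitor, imaging, bot
from scipy.spatial.transform import Rotation as R
np.set_printoptions(precision=4,suppress=True)
def ray(n,uv,T=None):
    p=imaging.camera_params(n)
    d=np.array([(uv[0]-p["cx"])/p["fx"],(uv[1]-p["cy"])/p["fy"]]);s=d.copy()
    for _ in range(20): s=d/(1+p["k1"]*(s@s))
    T=p["T"] if T is None else T
    v=T[:3,:3]@np.array([s[0],s[1],1]);return T[:3,3],v/np.linalg.norm(v)
def tri(*rs):
    A=np.zeros((3,3));b=np.zeros(3)
    for o,v in rs:
        M=np.eye(3)-np.outer(v,v);A+=M;b+=M@o
    x=np.linalg.solve(A,b);return x,[float(np.linalg.norm((np.eye(3)-np.outer(v,v))@(x-o)))*1000 for o,v in rs]
def onz(n,uv,z,T=None):
    o,v=ray(n,uv,T);return o+v*(z-o[2])/v[2]
def toolT(st=None):
    st=st or monitor.read_state();T=np.eye(4);T[:3,:3]=R.from_rotvec(st["tcp_rot"]).as_matrix();T[:3,3]=st["tool_pos"];return T
def wristT(st): return toolT(st)@imaging.camera_params("wrist")["T_tool_cam"]
def proj(n,P,T=None):
    p=imaging.camera_params(n);T=p["T"] if T is None else T
    c=T[:3,:3].T@(np.array(P)-T[:3,3]);s=c[:2]/c[2];s=s*(1+p["k1"]*(s@s));return np.array([s[0]*p["fx"]+p["cx"],s[1]*p["fy"]+p["cy"]])
E
python3 - <<'E'
from h import *
pts=dict(grip=((217.5,199),(262.8,140.8)),railL=((362.7,172.7),(361.5,182)),railR=((476.6,186),(442.3,237.8)),collar=((440.8,181.4),(411.6,215.2)),handle=((263.4,213.2),(278.7,192.3)),hL=((246,212),(269.3,185.5)),hR=((280.8,214),(288,198.5)),jartop=((298.5,215.2),(298,213)))
for k,(a,b) in pts.items(): print(k,*tri(ray("top",a),ray("side",b)))
# tray outline corners rim (z about .045) and cradle
for uv in [(213,188),(317.5,191),(212,242),(316,245)]: print("corner",onz("top",uv,.04))
for n,uv in dict(lever0=(223,218),lever1=(216,235),tower=(229.5,207)).items(): print(n,onz("top",uv,.015+.08))
E
```

```text
grip [0.5192 0.2853 0.2168] [1.7672527490386123, 1.767252749038596]
railL [ 0.599  -0.0934  0.2074] [1.9144627374705374, 1.914462737470555]
railR [ 0.5724 -0.3976  0.2042] [1.2909923605241658, 1.2909923605242024]
collar [ 0.5783 -0.2985  0.2136] [1.8833567797102688, 1.883356779710372]
handle [0.5031 0.1816 0.082 ] [1.7127434180485954, 1.7127434180485925]
hL [0.5033 0.2326 0.0838] [3.9541871271250213, 3.9541871271249924]
hR [0.5025 0.1308 0.0836] [0.6117443285947792, 0.6117443285945768]
jartop [0.5039 0.0814 0.0555] [0.5564485335146312, 0.5564485335146176]
corner [0.5835 0.3399 0.04  ]
corner [0.5805 0.0273 0.04  ]
corner [0.422  0.3341 0.04  ]
corner [0.4192 0.0282 0.04  ]
lever0 [0.4867 0.2936 0.095 ]
lever1 [0.4377 0.3109 0.095 ]
tower [0.5187 0.2766 0.095 ]
```

```bash
cat >> h.py <<'E'
def move(P,yaw=None,Rt=None):
    """tool pointing down, tool y axis at world angle yaw -> shift, turn in tool axes"""
    T=toolT()
    if Rt is None:
        x=np.array([0,0,-1.]);y=np.array([np.cos(yaw),np.sin(yaw),0]);Rt=np.c_[x,y,np.cross(x,y)]
    return T[:3,:3].T@(np.array(P)-T[:3,3]), R.from_matrix(T[:3,:3].T@Rt).as_rotvec()
E
python3 - <<'E'
from h import *
T=toolT();print(T, np.degrees(np.arctan2(T[1,1],T[0,1])), np.degrees(np.arctan2(T[1,2],T[0,2])))
for yaw in (67.2,-112.8): print(*move((.5192,.2853,.34),np.radians(yaw)))
# direction of shape/hook
for n in [((.36,.45,.34))]: print(*move(n,np.radians(67.2)),*move(n,np.radians(-112.8)))
E
```

```text
[[-0.0008  0.379   0.9254  0.2556]
 [-0.0019  0.9254 -0.379   0.624 ]
 [-1.     -0.0021 -0.0001  0.23  ]
 [ 0.      0.      0.      1.    ]] 67.7259798376733 -22.274026805340323
[-0.1095 -0.2137  0.3723] [ 0.0092 -0.      0.0021]
[-0.1095 -0.2137  0.3723] [-3.1324 -0.0033 -0.0001]
[-0.1097 -0.1217  0.1626] [ 0.0092 -0.      0.0021] [-0.1097 -0.1217  0.1626] [-3.1324 -0.0033 -0.0001]
```

Call:
{"method": "jog_arm", "body": {
  "rows": [
    [-0.03,-0.01,0.01,0,0,0,100],
    [-0.06,-0.03,0.03,0,0,0,100],
    [-0.085,-0.05,0.055,0,0,0,100],
    [-0.1,-0.07,0.08,0,0,0,100],
    [-0.11,-0.09,0.11,0,0,0,100],
    [-0.11,-0.11,0.14,0,0,0,100],
    [-0.11,-0.13,0.175,0,0,0,100],
    [-0.11,-0.15,0.21,0,0,0,100],
    [-0.11,-0.165,0.245,0,0,0,100],
    [-0.11,-0.18,0.28,0,0,0,100],
    [-0.11,-0.195,0.315,0,0,0,100],
    [-0.11,-0.205,0.345,0,0,0,100],
    [-0.11,-0.214,0.365,0.009,0,0.002,100],
    [-0.11,-0.214,0.372,0.009,0,0.002,100],
    [-0.11,-0.214,0.372,0.009,0,0.002,100],
    [-0.11,-0.214,0.372,0.009,0,0.002,100]
  ]
}}

```text
time: 1.7
tool_pos: [0.5181, 0.2859, 0.3402]
tcp_rot: [0.312, 1.549, -0.312]
wrist_force: [-0.6, -0.1, 0.8]
width: 0.997
```

Run:
```python
from h import *
st=monitor.read_state();im=imaging.read_camera("wrist");np.save("pics/w1.npy",toolT(st));cv2.imwrite("pics/w1.png",im)
print(st["tool_pos"],proj("wrist",(.5192,.2853,.2168),wristT(st)))
```

```text
[0.5181 0.2859 0.3402] [318.4024 189.9064]
```

View pics/w1.png

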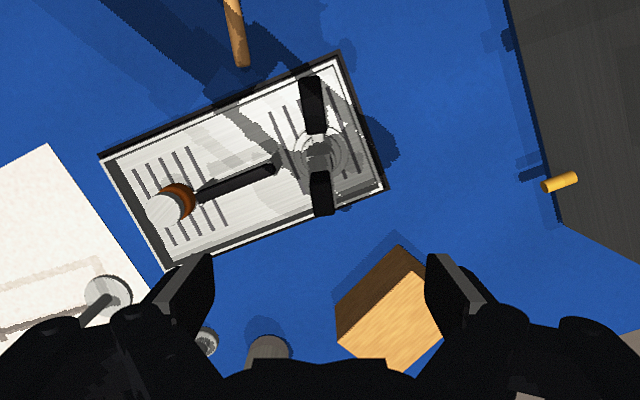

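Run:
```python
from h import *
cv2.imwrite("pics/c3.png",crop(cv2.imread("pics/w1.png"),260,390,60,230,3.5,455,595))
```

```text
(no output)
```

View pics/c3.png

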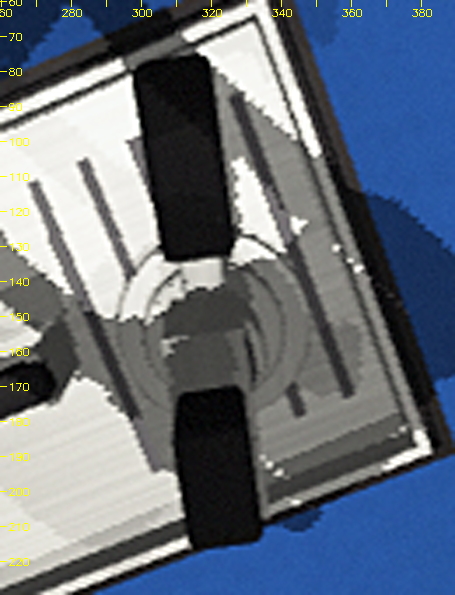

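Run:
```python
from h import *
T=np.load("pics/w1.npy")@imaging.camera_params("wrist")["T_tool_cam"]
P=[onz("wrist",u,z,T) for u,z in [((309,77),.105),((316.3,133.5),.095),((319.2,171),.197),((324.3,215.5),.239)]]
print(np.array(P))
d=P[3]-P[0];print(np.degrees(np.arctan2(d[1],d[0])),np.degrees(np.arctan2(*(P[3]-P[2])[1::-1])))
print(tri(ray("wrist",(321.7,192.5),T),ray("top",(217.5,199)),ray("side",(262.8,140.8))))
```

```text
[[0.4336 0.3109 0.105 ]
 [0.4895 0.2952 0.095 ]
 [0.5094 0.2901 0.197 ]
 [0.5333 0.2841 0.239 ]]
-15.075538843566754 -14.24302271323932
(array([0.5205, 0.2863, 0.2161]), [1.7995330049233655, 1.7411611032548429, 2.3907693349642325])
```

Run:
```python
from h import *
for z in(.26,.209): print(*move((.521,.287,z),np.radians(75)))
```

```text
[0.0803 0.002  0.0025] [-0.1348 -0.0008  0.    ]
[0.1313 0.002  0.0025] [-0.1348 -0.0008  0.    ]
```

Call:
{"method": "jog_arm", "body": {
  "rows": [
    [0.03,0.002,0.0025,-0.07,0,0,100],
    [0.06,0.002,0.0025,-0.135,0,0,100],
    [0.08,0.002,0.0025,-0.135,0,0,70],
    [0.095,0.002,0.0025,-0.135,0,0,70],
    [0.11,0.002,0.0025,-0.135,0,0,70],
    [0.122,0.002,0.0025,-0.135,0,0,70],
    [0.131,0.002,0.0025,-0.135,0,0,70],
    [0.131,0.002,0.0025,-0.135,0,0,70],
    [0.131,0.002,0.0025,-0.135,0,0,60],
    [0.131,0.002,0.0025,-0.135,0,0,50],
    [0.131,0.002,0.0025,-0.135,0,0,40],
    [0.131,0.002,0.0025,-0.135,0,0,30],
    [0.131,0.002,0.0025,-0.135,0,0,0],
    [0.131,0.002,0.0025,-0.135,0,0,0],
    [0.131,0.002,0.0025,-0.135,0,0,0],
    [0.131,0.002,0.0025,-0.135,0,0,0],
    [0.131,0.002,0.0025,-0.135,0,0,0],
    [0.131,0.002,0.0025,-0.135,0,0,0]
  ],
  "force": 70
}}

```text
time: 3.55
tool_pos: [0.5214, 0.2871, 0.2099]
tcp_rot: [0.206, 1.561, -0.205]
wrist_force: [-0.6, -1.0, 4.7]
width: 0.172
```

Run:
```python
from h import *
for uv in((362.7,172.7),(400,177),(476.6,186),(440.8,181.4)): print(onz("top",uv,.21))
for uv in((361.5,182),(411.6,215.2),(442.3,237.8)): print(onz("side",uv,.21))
```

```text
[ 0.6    -0.0943  0.21  ]
[ 0.5903 -0.1929  0.21  ]
[ 0.5701 -0.3948  0.21  ]
[ 0.5806 -0.3006  0.21  ]
[ 0.5937 -0.0963  0.21  ]
[ 0.5805 -0.2944  0.21  ]
[ 0.567  -0.4029  0.21  ]
```

Call:
{"method": "jog_arm", "body": {
  "rows": [
    [-0.01,0,0,0,0,0,0],
    [-0.025,0,0,0,0,0,0],
    [-0.045,0,0,0,0,0,0],
    [-0.065,0,0,0,0,0,0],
    [-0.085,0,0,0,0,0,0],
    [-0.1,0,0,0,0,0,0],
    [-0.11,0,0,0,0,0,0],
    [-0.115,0,0,0,0,0,0],
    [-0.115,0,0,0,0,0,0],
    [-0.115,0,0,0,0,0,0]
  ]
}}

```text
time: 4.55
tool_pos: [0.5209, 0.2868, 0.3238]
tcp_rot: [0.205, 1.562, -0.206]
wrist_force: [0.0, -0.3, -5.3]
width: 0.17
```

Run:
```python
from h import *
print(monitor.read_state()["wrist_force"])
for p in((.505,.05,.325),(.514,-.1925,.325),(.514,-.1925,.281)): print(*move(p,np.radians(85)))
```

```text
[ 0.0174 -0.3452 -5.2512]
[-0.0011 -0.2329  0.0459] [-0.1744 -0.0013  0.0004]
[-0.0011 -0.4648  0.1173] [-0.1744 -0.0013  0.0004]
[ 0.0429 -0.4648  0.1173] [-0.1744 -0.0013  0.0004]
```

Call:
{"method": "jog_arm", "body": {
  "rows": [
    [0,-0.01,0.002,0,0,0,0],
    [0,-0.025,0.005,0,0,0,0],
    [0,-0.045,0.01,-0.02,0,0,0],
    [0,-0.07,0.015,-0.03,0,0,0],
    [0,-0.1,0.02,-0.04,0,0,0],
    [0,-0.13,0.027,-0.05,0,0,0],
    [0,-0.16,0.033,-0.06,0,0,0],
    [0,-0.19,0.04,-0.07,0,0,0],
    [0,-0.22,0.046,-0.08,0,0,0],
    [0,-0.25,0.054,-0.09,0,0,0],
    [0,-0.28,0.062,-0.1,0,0,0],
    [0,-0.31,0.07,-0.11,0,0,0],
    [0,-0.34,0.08,-0.12,0,0,0],
    [0,-0.37,0.088,-0.13,0,0,0],
    [0,-0.4,0.096,-0.14,0,0,0],
    [0,-0.425,0.104,-0.15,0,0,0],
    [0,-0.445,0.11,-0.165,0,0,0],
    [0,-0.458,0.115,-0.174,0,0,0],
    [0,-0.465,0.117,-0.174,0,0,0],
    [0,-0.465,0.117,-0.174,0,0,0]
  ]
}}

```text
time: 6.55
tool_pos: [0.5128, -0.1939, 0.3236]
tcp_rot: [0.07, 1.572, -0.071]
wrist_force: [-0.6, 1.2, -5.4]
width: 0.175
```

Run:
```python
from h import *
st=monitor.read_state();print(st["wrist_force"])
w=imaging.read_camera("wrist");s=imaging.read_camera("side");np.save("pics/w2.npy",toolT(st))
cv2.imwrite("pics/w2.png",w)
cv2.imwrite("pics/c4.png",np.vstack([crop(w,100,540,20,320,1.0,440,300) if 0 else cv2.resize(w,(480,300)),crop(s,310,470,80,200,2.5,480,300)]))
for p in((.514,-.1925,.281),): print(*move(p,np.radians(85)))
```

```text
[-0.612   1.2302 -5.3953]
[ 0.0427 -0.0001  0.001 ] [-0.001  -0.0019 -0.0005]
```

View pics/c4.png

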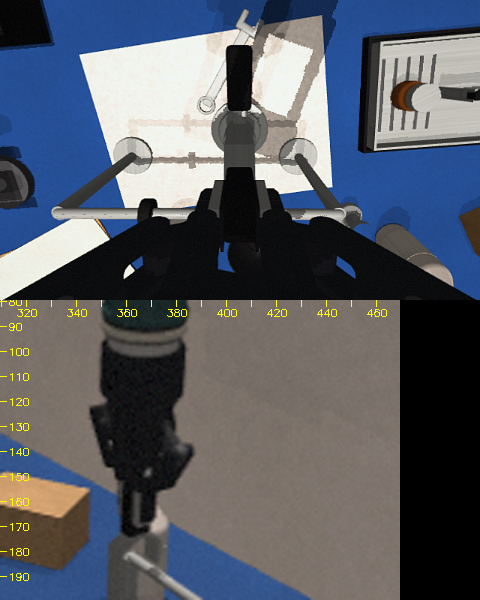

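Run:
```python
from h import *
T=np.load("pics/w2.npy")@imaging.camera_params("wrist")["T_tool_cam"]
a,b,c=[onz("wrist",u,.21,T) for u in((82,283.5),(455,284.5),(196,283))]
print(a,b,c,"yaw",np.degrees(np.arctan2((b-a)[0],(b-a)[1])))
C=tri(ray("wrist",(196,283),T),ray("top",(440.8,181.4)),ray("side",(411.6,215.2)));print(C)
d=(b-a)/np.linalg.norm(b-a);n=np.array([d[1],-d[0],0])
t=toolT()[:3,3];print("seat to rail along n",(a-t)@n,"along rail from collar",(t-C[0])@d)
```

```text
[ 0.5717 -0.3906  0.21  ] [ 0.6002 -0.0911  0.21  ] [ 0.5798 -0.2995  0.21  ] yaw 5.440818544702812
(array([ 0.5783, -0.2983,  0.2133]), [0.3086034638503821, 2.0311600607535287, 1.7420613989400753])
seat to rail along n 0.07709453421819994 along rail from collar 0.09931944040421126
```

Call:
{"method": "jog_arm", "body": {
  "rows": [
    [0.012,0,0,-0.006,-0.002,0,0],
    [0.028,0,0,-0.006,-0.002,0,0],
    [0.04,0,0,-0.006,-0.002,0,0],
    [0.043,0,0.003,-0.006,-0.002,0,0],
    [0.043,0,0.013,-0.006,-0.002,0,0],
    [0.043,0,0.025,-0.006,-0.002,0,0],
    [0.043,0,0.037,-0.006,-0.002,0,0],
    [0.043,0,0.049,-0.006,-0.002,0,0],
    [0.043,0,0.061,-0.006,-0.002,0,0],
    [0.043,0,0.071,-0.006,-0.002,0,0],
    [0.043,0,0.077,-0.006,-0.002,0,0],
    [0.043,0,0.077,-0.006,-0.002,0,0],
    [0.043,0,0.077,-0.006,-0.002,0,0]
  ]
}}

```text
time: 7.95
tool_pos: [0.5895, -0.1991, 0.2804]
tcp_rot: [0.065, 1.571, -0.064]
wrist_force: [-0.1, -0.0, -5.6]
width: 0.178
```

Run:
```python
from h import *
st=monitor.read_state();print(st["wrist_force"],st["torque"])
w=imaging.read_camera("wrist");s=imaging.read_camera("side");np.save("pics/w3.npy",toolT(st))
cv2.imwrite("pics/c5.png",np.vstack([crop(w,120,420,180,300,2,600,240),crop(s,340,440,150,240,4,600,360)]))
```

```text
[-0.1466 -0.0317 -5.6433] [-0.0323  0.0543  0.0014]
```

View pics/c5.png

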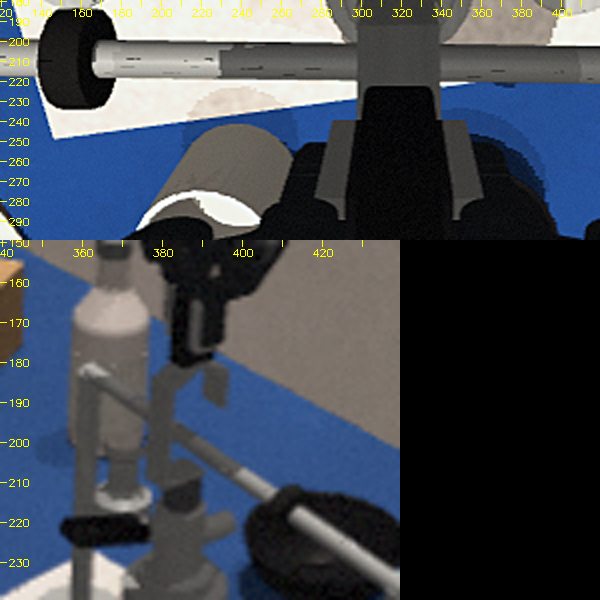

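Call:
{"method": "jog_arm", "body": {
  "rows": [
    [0.008,0,0,0,0,0,0],
    [0.018,0,0,0,0,0,0],
    [0.028,0,0,0,0,0,0],
    [0.036,0,0,0,0,0,0],
    [0.041,0,0,0,0,0,0],
    [0.044,0,0,0,0,0,0],
    [0.046,0,0,0,0,0,0],
    [0.047,0,0,0,0,0,0],
    [0.047,0,0,0,0,0,0]
  ]
}}

```text
time: 8.95
tool_pos: [0.5894, -0.1991, 0.2338]
tcp_rot: [0.065, 1.57, -0.064]
wrist_force: [0.6, 0.4, -4.9]
width: 0.173
```

Call:
{"method": "jog_arm", "body": {
  "rows": [
    [0.001,0,0,0,0,0,0],
    [0.002,0,0,0,0,0,0],
    [0.002,0,0,0,0,0,0]
  ]
}}

```text
time: 9.25
tool_pos: [0.5894, -0.1991, 0.2318]
tcp_rot: [0.065, 1.57, -0.064]
wrist_force: [-0.9, 0.3, -5.4]
width: 0.172
```

Call:
{"method": "jog_arm", "body": {
  "rows": [
    [0.001,0,0,0,0,0,0],
    [0.002,0,0,0,0,0,0],
    [0.002,0,0,0,0,0,0]
  ]
}}

```text
time: 9.55
tool_pos: [0.59, -0.1993, 0.2312]
tcp_rot: [0.065, 1.568, -0.065]
wrist_force: [-0.8, 1.8, 1.3]
width: 0.176
```

Call:
{"method": "jog_arm", "body": {
  "rows": [
    [0,-0.004,0,0,0,0,0],
    [0,-0.01,0,0,0,0,0],
    [0,-0.016,0,0,0,0,0],
    [0,-0.022,0,0,0,0,0],
    [0,-0.028,0,0,0,0,0],
    [0,-0.034,0,0,0,0,0],
    [0,-0.04,0,0,0,0,0],
    [0,-0.046,0,0,0,0,0],
    [0,-0.052,0,0,0,0,0],
    [0,-0.058,0,0,0,0,0],
    [0,-0.064,0,0,0,0,0],
    [0,-0.069,0,0,0,0,0],
    [0,-0.073,0,0,0,0,0],
    [0,-0.075,0,0,0,0,0],
    [0,-0.075,0,0,0,0,0]
  ]
}}

```text
time: 11.05
tool_pos: [0.5832, -0.2747, 0.2312]
tcp_rot: [0.065, 1.569, -0.065]
wrist_force: [-3.3, 3.5, 1.0]
width: 0.173
```

Run:
```python
from h import *
st=monitor.read_state();print(st["wrist_force"],st["torque"])
print((st["tool_pos"]-np.array([.5798,-.2995,.21]))@np.array([.0948,.9955,0]))
```

```text
[-3.2997  3.5331  0.9633] [0.5374 0.6319 0.0417]
0.025037076221906922
```

Call:
{"method": "jog_arm", "body": {
  "rows": [
    [0,-0.002,-0.0005,0,0,0,0],
    [0,-0.004,-0.0005,0,0,0,0],
    [0,-0.006,-0.0006,0,0,0,0],
    [0,-0.007,-0.0007,0,0,0,0],
    [0,-0.007,-0.0007,0,0,0,0]
  ]
}}

```text
time: 11.55
tool_pos: [0.5822, -0.2821, 0.2313]
tcp_rot: [0.064, 1.568, -0.066]
wrist_force: [0.7, 1.8, -2.1]
width: 0.177
```

Call:
{"method": "jog_arm", "body": {
  "rows": [
    [0,-0.001,0,0,0,0,0],
    [0,-0.002,0,0,0,0,0],
    [0,-0.002,0,0,0,0,0]
  ]
}}

```text
time: 11.85
tool_pos: [0.5822, -0.2829, 0.2313]
tcp_rot: [0.066, 1.568, -0.064]
wrist_force: [-0.1, 6.2, -0.3]
width: 0.173
```

Call:
{"method": "jog_arm", "body": {
  "rows": [
    [0,-0.001,0,0,0,0,0],
    [0,-0.002,0,0,0,0,0],
    [0,-0.002,0,0,0,0,0]
  ]
}}

```text
time: 12.15
tool_pos: [0.5822, -0.283, 0.2312]
tcp_rot: [0.069, 1.569, -0.061]
wrist_force: [-0.5, 7.9, 0.7]
width: 0.174
```

Run:
```python
from h import *
st=monitor.read_state();w=imaging.read_camera("wrist");s=imaging.read_camera("side")
cv2.imwrite("pics/c6.png",np.vstack([crop(w,180,480,160,300,2,600,280),crop(s,360,460,160,240,4,600,320)]))
```

```text
(no output)
```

View pics/c6.png

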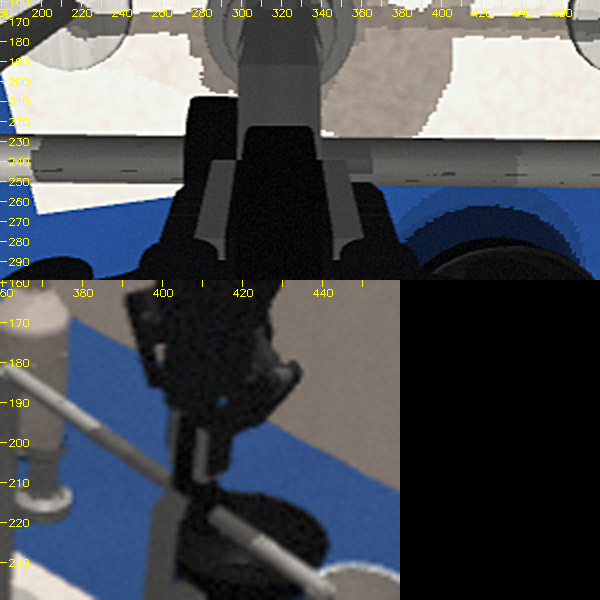

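Call:
{"method": "jog_arm", "body": {
  "rows": [
    [0,0,0,0,0,0,25],
    [0,0,0,0,0,0,35],
    [0,0,0,0,0,0,50],
    [-0.001,0,0,0,0,0,60],
    [-0.004,0,0,0,0,0,60],
    [-0.014,0,0,0,0,0,60],
    [-0.03,0,0,0,0,0,60],
    [-0.05,0,0,0,0,0,60],
    [-0.075,0,0,0,0,0,60],
    [-0.1,0,0,0,0,0,60],
    [-0.12,0,0,0,0,0,60],
    [-0.13,0,0,0,0,0,60],
    [-0.13,0,0,0,0,0,60]
  ]
}}

```text
time: 13.55
tool_pos: [0.5829, -0.2842, 0.3647]
tcp_rot: [0.067, 1.564, -0.063]
wrist_force: [0.1, 0.7, -0.4]
width: 0.599
```

Run:
```python
from h import *
st=monitor.read_state();w=imaging.read_camera("wrist");s=imaging.read_camera("side");t=imaging.read_camera("top");np.save("pics/w4.npy",toolT(st))
print(st["wrist_force"])
cv2.imwrite("pics/w4.png",w);cv2.imwrite("pics/side4.png",s);cv2.imwrite("pics/top4.png",t)
cv2.imwrite("pics/c7.png",np.hstack([crop(w,180,400,60,240,1.9,420,600),crop(s,380,460,150,290,4,380,600)]))
for p in((.503,.182,.36),(.503,.182,.16)): print(*move(p,np.radians(0)),*move(p,np.radians(180)))
print(st["q"])
```

```text
[ 0.1493  0.7094 -0.3672]
[ 0.0025  0.4573 -0.1168] [ 1.4881 -0.0044 -0.0037] [ 0.0025  0.4573 -0.1168] [-1.6535  0.0038 -0.0045]
[ 0.2025  0.4563 -0.1166] [ 1.4881 -0.0044 -0.0037] [ 0.2025  0.4563 -0.1166] [-1.6535  0.0038 -0.0045]
[-0.4944  0.1608  1.4867  0.0045  1.4897 -1.9828]
```

View pics/c7.png

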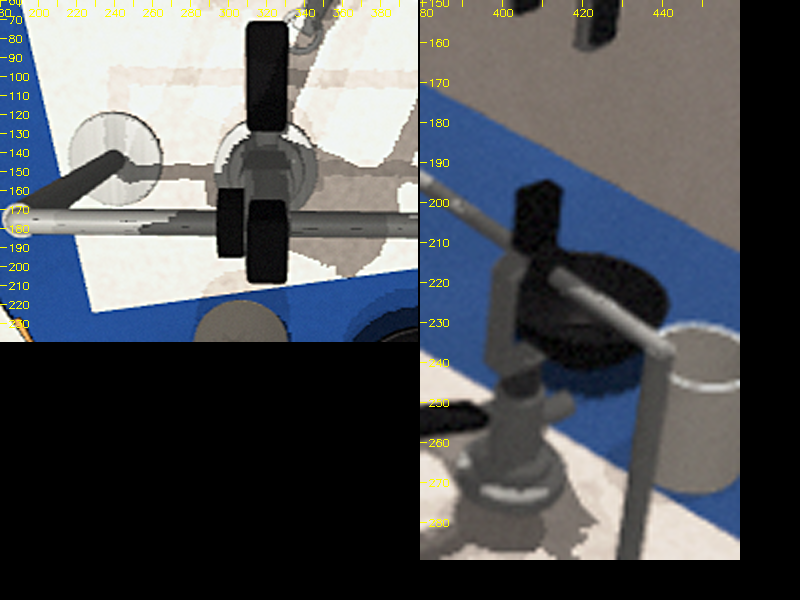

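Call:
{"method": "jog_arm", "body": {
  "rows": [
    [0,0.01,-0.003,0.1,0,0,60],
    [0,0.03,-0.008,0.2,0,0,70],
    [0,0.06,-0.015,0.3,0,0,80],
    [0,0.09,-0.023,0.4,0,0,90],
    [0,0.12,-0.03,0.5,0,0,100],
    [0,0.15,-0.038,0.6,0,0,100],
    [0,0.18,-0.046,0.7,0,0,100],
    [0,0.21,-0.054,0.8,0,0,100],
    [0,0.24,-0.062,0.9,0,0,100],
    [0,0.27,-0.07,1.0,0,0,100],
    [0.01,0.3,-0.078,1.1,0,0,100],
    [0.02,0.33,-0.085,1.2,0,0,100],
    [0.035,0.36,-0.093,1.3,0,0,100],
    [0.05,0.39,-0.1,1.4,0,0,100],
    [0.065,0.415,-0.107,1.45,0,0,100],
    [0.08,0.44,-0.113,1.488,0,0,100],
    [0.09,0.457,-0.117,1.488,-0.004,-0.004,100],
    [0.095,0.457,-0.117,1.488,-0.004,-0.004,100],
    [0.095,0.457,-0.117,1.488,-0.004,-0.004,100],
    [0.095,0.457,-0.117,1.488,-0.004,-0.004,100]
  ]
}}

```text
time: 15.7
tool_pos: [0.5027, 0.1814, 0.2672]
tcp_rot: [1.208, 1.209, -1.211]
wrist_force: [-0.1, -0.3, 0.2]
width: 0.997
```

Run:
```python
from h import *
st=monitor.read_state();print(st["tool_pos"],st["q"]);w=imaging.read_camera("wrist");np.save("pics/w5.npy",toolT(st));cv2.imwrite("pics/w5.png",w)
T=wristT(st)
print(toolT(st)); print([proj("wrist",p,T) for p in((.503,.229,.088),(.503,.135,.088))])
cv2.imwrite("pics/c8.png",cv2.resize(w,(800,500)))
```

```text
[0.5027 0.1814 0.2672] [ 0.2999 -0.0235  1.8577 -0.0002  1.3086  0.3003]
[[-0.0012  1.     -0.0004  0.5027]
 [-0.0006 -0.0004 -1.      0.1814]
 [-1.     -0.0012  0.0006  0.2672]
 [ 0.      0.      0.      1.    ]]
[array([319.2812, 121.439 ]), array([319.3991, 220.8094])]
```

View pics/c8.png

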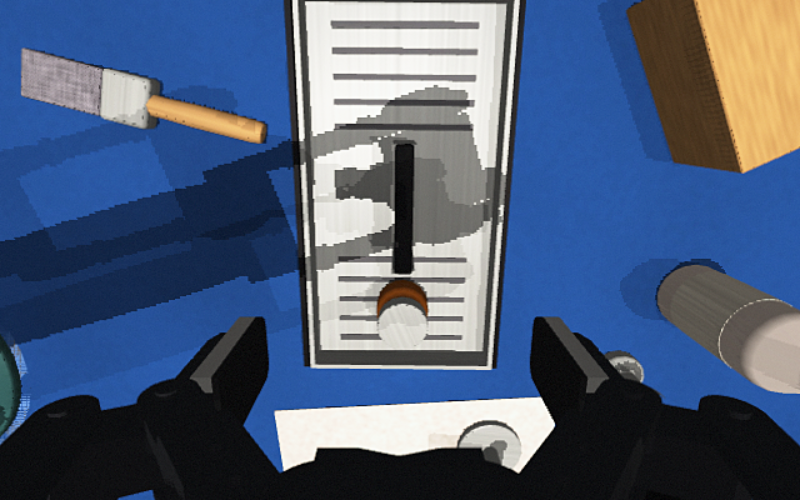

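Run:
```python
from h import *
T=np.load("pics/w5.npy")@imaging.camera_params("wrist")["T_tool_cam"]
a=onz("wrist",(322.8,115.2),.088,T);b=onz("wrist",(321.6,217),.088,T);print(a,b,(a+b)/2,np.degrees(np.arctan2(*(a-b)[:2])))
print(tri(ray("wrist",(322.2,165),T),ray("top",(263.4,213)),ray("side",(278.7,192))))
j=onz("wrist",(322,262),.069,T);print(j)
m=(a+b)/2;y=np.arctan2((a-b)[0],(a-b)[1])
print(*move((m[0],m[1]-.009,.061),-y))
```

```text
[0.5061 0.2344 0.088 ] [0.5051 0.1389 0.088 ] [0.5056 0.1867 0.088 ] 0.6052568174954197
(array([0.5051, 0.1852, 0.0793]), [2.780127802469362, 4.014719562817738, 1.9123054991714579])
[0.5057 0.082  0.069 ]
[0.2067 0.0026 0.0038] [0.0098 0.0001 0.0002]
```

Call:
{"method": "jog_arm", "body": {
  "rows": [
    [0.015,0.0027,0.004,0.01,0,0,100],
    [0.04,0.0027,0.004,0.01,0,0,100],
    [0.07,0.0027,0.004,0.01,0,0,85],
    [0.1,0.0027,0.004,0.01,0,0,70],
    [0.13,0.0027,0.004,0.01,0,0,70],
    [0.155,0.0027,0.004,0.01,0,0,70],
    [0.175,0.0027,0.004,0.01,0,0,70],
    [0.19,0.0027,0.004,0.01,0,0,70],
    [0.2,0.0027,0.004,0.01,0,0,70],
    [0.206,0.0027,0.004,0.01,0,0,70],
    [0.206,0.0027,0.004,0.01,0,0,70],
    [0.206,0.0027,0.004,0.01,0,0,50],
    [0.206,0.0027,0.004,0.01,0,0,35],
    [0.206,0.0027,0.004,0.01,0,0,25],
    [0.206,0.0027,0.004,0.01,0,0,0],
    [0.206,0.0027,0.004,0.01,0,0,0],
    [0.206,0.0027,0.004,0.01,0,0,0],
    [0.206,0.0027,0.004,0.01,0,0,0],
    [0.206,0.0027,0.004,0.01,0,0,0]
  ],
  "force": 100
}}

```text
time: 17.65
tool_pos: [0.5061, 0.1776, 0.0628]
tcp_rot: [1.218, 1.204, -1.216]
wrist_force: [-2.1, -0.9, 5.5]
width: 0.142
```

Call:
{"method": "jog_arm", "body": {
  "rows": [
    [-0.002,0,0,0,0,0,0],
    [-0.005,0,0,0,0,0,0],
    [-0.01,0,0,0,0,0,0],
    [-0.01,0,0,0,0,0,0]
  ]
}}

```text
time: 18.05
tool_pos: [0.5061, 0.1776, 0.0729]
tcp_rot: [1.218, 1.204, -1.216]
wrist_force: [0.2, -0.4, -6.5]
width: 0.144
```

Call:
{"method": "jog_arm", "body": {
  "rows": [
    [-0.003,0,0,0,0,0,0],
    [-0.009,0,0,0,0,0,0],
    [-0.017,0,0,0,0,0,0],
    [-0.027,0,0,0,0,0,0],
    [-0.037,0,0,0,0,0,0],
    [-0.047,0,0,0,0,0,0],
    [-0.057,0,0,0,0,0,0],
    [-0.067,0,0,0,0,0,0],
    [-0.077,0,0,0,0,0,0],
    [-0.086,0,0,0,0,0,0],
    [-0.093,0,0,0,0,0,0],
    [-0.098,0,0,0,0,0,0],
    [-0.1,0,0,0,0,0,0],
    [-0.1,0,0,0,0,0,0],
    [-0.1,0,0,0,0,0,0]
  ]
}}

```text
time: 19.55
tool_pos: [0.5056, 0.1775, 0.1724]
tcp_rot: [1.217, 1.204, -1.217]
wrist_force: [-0.2, 0.3, -5.8]
width: 0.143
```

Run:
```python
from h import *
st=monitor.read_state();print(st["tool_pos"],st["wrist_force"],st["torque"],toolT(st)[:3,0]);w=imaging.read_camera("wrist");s=imaging.read_camera("side");cv2.imwrite("pics/w6.png",w);np.save("pics/w6.npy",toolT(st))
cv2.imwrite("pics/c9.png",np.vstack([np.hstack([cv2.resize(w,(400,250)),crop(s,370,460,185,285,2.5,225,250)]),crop(s,205,355,110,250,2.4,625,340)]))
```

```text
[0.5056 0.1775 0.1724] [-0.1835  0.3335 -5.8161] [-0.0782  0.0346 -0.0345] [-0.0001  0.     -1.    ]
```

View pics/c9.png

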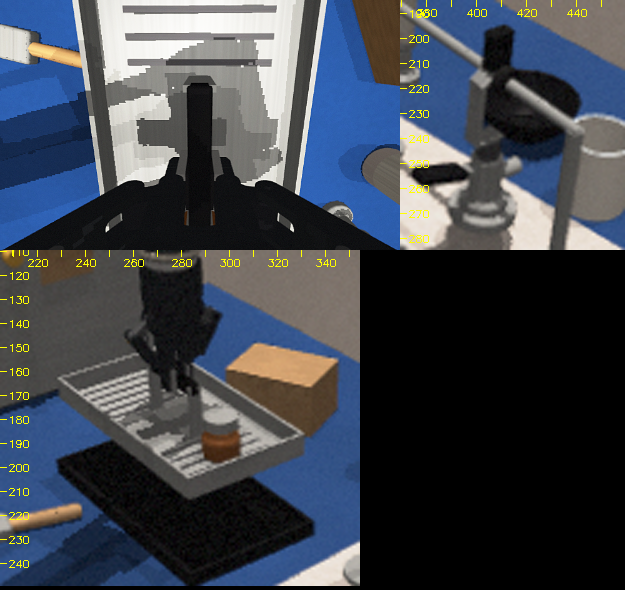

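Run:
```python
from h import *
for uv,(x,y) in {(228.8,162.9):(-.085,.16),(283.6,207):(-.085,-.16),(330.9,186.8):(.085,-.16),(273.5,151.5):(.085,.16)}.items():
    P=np.array([.5056,.185,.15])+[x+y*.01,y,0]
    print(onz("side",uv,.15),P,proj("side",P),uv)
```

```text
[0.4167 0.3378 0.15  ] [0.4222 0.345  0.15  ] [229.2554 161.6158] (228.8, 162.9)
[0.408  0.0092 0.15  ] [0.419 0.025 0.15 ] [283.7482 203.269 ] (283.6, 207)
[0.5775 0.0159 0.15  ] [0.589 0.025 0.15 ] [332.0319 184.381 ] (330.9, 186.8)
[0.5742 0.3185 0.15  ] [0.5922 0.345  0.15  ] [273.7428 147.3833] (273.5, 151.5)
```

Run:
```python
from h import *
for uv,(x,y) in {(231.1,194.6):(-.085,.16),(285.5,236.4):(-.085,-.16),(331.1,218.7):(.085,-.16),(275.2,178.1):(.085,.16)}.items():
    P=np.array([.5056,.185,.04])+[x+y*.01,y,0]
    print(proj("side",P),uv)
```

```text
[232.6152 191.1332] (231.1, 194.6)
[285.5371 235.8247] (285.5, 236.4)
[331.854  215.7858] (331.1, 218.7)
[275.4799 175.912 ] (275.2, 178.1)
```

Run:
```python
from workcell import monitor, finish_job
s=monitor.read_state();print(s["tool_pos"],s["wrist_force"],abs(s["joint_vel"]).max())
print(finish_job())
```

```text
[0.50554555 0.17746828 0.17224282] [ 0.52985705  0.10868584 -6.88553782] 0.0014480991490368495
the job is handed in; nothing more can be done
None
```

The job is done and handed in at about 20 s of the 64 s allowed.

- **Coupler:** I lifted it off the tray and hooked it on the rail about 10 cm from the collar's centre, roughly 9 cm from its face. I then slid it along until it stopped against the collar with about 8 N of push, and let go. The pictures taken after release, and again at the end, show it hanging there against the collar.
- **Tray:** I gripped it by the handle about 8 mm off-centre towards the jar, for balance, and raised it 110 mm. Its underside should now be about 12 cm above the table. The jar is still standing on it, and the wrist carries about 6 to 7 N, which matches the tray plus jar. The arm was at rest.
- **Checks that disagreed:** The side camera showed the tray rim about 3 pixels (several mm) lower than expected. It showed nearly the same offset (about 2.3 pixels) before the lift, so I put this down to a camera or reading bias, not the handle slipping. By the same comparison the tray is level to about 2 mm across its width, which is about as finely as I could read the picture.

I did not see anything else disturbed in the pictures, but I did not compare every other object one by one.

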